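# Load the tack-welding jig and hold its spring slide at the mark

### The job

Load the jig for tack welding: set the hub into the round pocket, spigot up, then thread the spacer ring and after it the top disc over the hub's spigot, each lying flat on the one below. Then pull the lug of the spring-return slide out towards the robot's side until the slide's pointer is in line with the mark on the index clip, which brings the keeper arm over the stack, and finish while still holding it there: the spring takes it back if you let go. Leave the things lying about, such as the tin, the tape measure and the welding magnet beside the work, where they are.

Things in the scene. Friction and masses are not known exactly. Their poses are not given: they have to be found in the camera images.
- tack_jig: Fixed jig: dark steel base plate 235 x 205 x 12 mm on the table. Origin at table height under the pocket's centre; x points away from the robot, y to the left, z up. In its frame the plate spans x -117 to 117, y -67 to 137 mm. It carries a square nest block 94 x 94 mm, top at z 24 mm, with the round pocket, and a channel along x at y 67 to 103 mm (x -62 to 62, top at z 38 mm) in which the slide runs
- pocket_floor (a point): centre of the pocket's floor, 12 mm above the table; axes as the jig's. Pocket 60 mm in diameter and 12 mm deep with a chamfered mouth
- hub: loose turned steel part, 0.3 kg: flange 56 mm in diameter and 22 mm high with an upright spigot 18 mm in diameter rising from its middle to 46 mm (its top 4 mm tapered). Stands spigot up. Origin at the centre of the underside, z up. The spigot can be gripped
- spacer: loose plain steel ring, the smaller in diameter and the thicker of the two: outer diameter 40, bore 22, height 16 mm, 0.1 kg, lying flat. Origin at the centre of the underside, z up (along the bore). On the hub its underside lies 22 mm above the hub's
- top_disc: loose plain steel ring-shaped disc, the wider and thinner of the two: outer diameter 52, bore 22, height 12 mm, 0.14 kg, lying flat. Origin at the centre of the underside, z up. On the spacer its underside lies 38 mm above the hub's, its top 62 mm above the table
- keeper_slide (a joint): spring-return slide of the jig, an aluminium bar 190 mm long running along x at jig y 85 mm: metres pulled out along the jig's -x, 0 at rest to 0.100 at the stop. A spring draws it back with 5 N at rest plus 1 N for each 10 mm; it does not latch. Upright pull lug at the robot's end, post with the keeper arm at the far end
- keeper_arm (a point): middle of the underside of the keeper arm's free end, moving with the slide; axes as the jig's. The arm is a bar 16 mm wide and 10 mm thick across the jig (jig y -13 to 94 mm), underside 67 mm above the table. At rest at jig x 82, y 0 mm, behind the pocket; it passes 5 mm above the finished stack
- pull_lug (a point): middle of the top edge of the slide's pull lug, 84 mm above the table, moving with the slide; axes as the jig's. The lug is an upright plate 14 mm thick along the jig's x and 40 mm wide along y; it stands free for 50 mm below its top edge (the slide's bar joins it below that). At rest at jig x -85, y 85 mm
- slide_pointer (a point): tip of the slide's pointer, a dark needle 3 mm wide that sticks out sideways to the left (jig +y) from the bar, 45 mm above the table; moves with the slide, axes as the jig's. At rest at jig x 30, y 113 mm
- index_mark (a point): the mark: middle of the 3 mm wide dark rib on top of the index clip, a small steel block (18 x 14 x 28 mm) fixed on the base plate's left edge beside the channel; 45 mm above the table, axes as the jig's. The slide is at the mark when the pointer has the same jig x as this point (a pull of 65 to 85 mm, differing from job to job)
- paste_tin: bystander: loose tin with a press lid, 70 mm across and 53 mm high, origin at the centre of its underside
- tape_measure: bystander: loose tape measure, 36 x 81 mm and 70 mm high, origin under its middle
- weld_magnet: bystander: loose arrow-shaped flat welding magnet, 68 x 90 x 15 mm, origin under its middle
Not all that is in view belongs to the job. What is shaped like the top_disc but blue is not meant.

How it is judged:
On the way, in this order (a step that is already met when the one before it is completed fails the run):
1. the hub sits home in the pocket, spigot up, released (z of hub in the frame of pocket_floor between -0.0025 and 0.0025 m and horizontal distance between hub and pocket_floor below 0.0045 m and angle between hub's own z axis and vertical below 0.06 rad and contact force between hub and the fingers below 0.2 N), for 0.2 s.
2. the spacer lies flat on the hub's flange over the spigot, released (z of hub in the frame of pocket_floor between -0.0025 and 0.0025 m and horizontal distance between hub and pocket_floor below 0.0045 m and angle between each of hub, spacer's own z axis and vertical below 0.06 rad and z of spacer in the frame of hub between 0.0195 and 0.0245 m and horizontal distance between spacer and hub below 0.004 m and contact force between spacer and the fingers below 0.2 N), for 0.2 s.
3. the top disc lies flat on the spacer over the spigot, released (z of hub in the frame of pocket_floor between -0.0025 and 0.0025 m and horizontal distance between hub and pocket_floor below 0.0045 m and angle between each of hub, spacer, top_disc's own z axis and vertical below 0.06 rad and z of spacer in the frame of hub between 0.0195 and 0.0245 m and horizontal distance between each of spacer, top_disc and hub below 0.004 m and z of top_disc in the frame of hub between 0.0355 and 0.0405 m and contact force between top_disc and the fingers below 0.2 N), for 0.2 s.
4. the slide is pulled out by the gripper so that its pointer is at the mark (x of slide_pointer in the frame of index_mark between -0.005 and 0.005 m and contact force between keeper_slide and the fingers above 3 N), for 0.2 s.
At the end, for the whole second after the job is handed in: Hub home in the pocket (4.5 mm), spacer then disc flat on it (heights 2.5 mm, within 4 mm of its axis, tilt under 0.06 rad), all let go and clear of the slide; pointer within 5 mm of the mark along the jig's x, at rest, held there by the fingers (over 3 N) through the last second (all of step 3 and all of step 4 and velocity of joint keeper_slide between -0.01 and 0.01 m/s and contact force between each of hub, spacer and the fingers below 0.2 N and contact force between keeper_slide and hub below 0.5 N and contact force between keeper_slide and spacer below 0.5 N and contact force between keeper_slide and top_disc below 0.5 N); the arm keeps its last pose, push and grip.
It fails at once if the tin, the tape measure or the welding magnet is displaced by more than 20 mm (distance of any of paste_tin, tape_measure, weld_magnet from where it was at the start of the episode above 0.02 m).
It also fails if it takes over 72 s, if anything falls off the work surface, if the arm or the gripper's body presses on something with over 40 N, if the wrist force passes 120 N, or if a joint passes its speed limit or range.

### The arm

A 6-joint arm with a two-finger parallel gripper is mounted at the origin on a cart in front of the work surface, level with it; the furniture and walls round the work are solid. World frame = base frame: x ahead of the robot, y to its left, z up, the work surface at z = 0. Lengths are in m, angles in rad, forces in N, time in s.
With the tool pointing down it reaches from about 0.35 to 0.775 m from the base axis. Payload 5.5 kg.
Tool frame: the origin (TCP) lies at the very end of the fingers, on their centre line; the grasp point (between the pads) lies 19 mm behind it; z points along the fingers, y is the line along which they close (so a half turn about z gives the same grasp; the last joint's range is limited). The gripper opens to 85 mm and grips with 20 to 120 N. Pads are 22 mm wide; open, the fingers measure 114 mm over their backs; the gripper's body (76 mm by 85 mm) begins 54 mm behind the grasp point. The pads swing forward as they close: fully open they stand 13 mm farther back than shut.
Start: joints at [1.053, 0.313, 0.046, 1.304, 0, 1.431], TCP at [0.212, 0.534, 0.231] pointing down, gripper open.
Joint ranges: [-2.76, 2.76], [-0.86, 1.69], [-1.03, 1.26], [-2.2, 2.34], [-1.47, 1.5], [-3.14, 3.14]. Speed limits (rad/s): [2.57, 2.57, 3.14, 3.14, 3.14, 3.14].

### API

Orientations are given as a unit quaternion [w, x, y, z].
In Python, from workcell import env, imaging, ticket gives the robot as it stands. The module is installed in compiled form; this text tells all that it offers.
- The arm moves only by the tool apply_moves, never from a script. Its argument "rows" is a list of rows, each an object with "xyz": the shift along the tool's x, y, z in mm, a list of three; "turn": the turn, a rotation vector about the tool's x, y, z in rad, a list of three; "grip": the opening, from 0 (shut) to 1 (fully open). A call has 1 to 12 rows; each row is the pose to reach, as a shift and turn from the pose commanded when the call began, along the tool's axes at that moment; what a row does not reach only later rows make up. A row lasts 1/12 s, in which the tool goes at most 41.7 mm and 7.16 degrees, less where a joint would pass 70% of its speed; a pose out of reach is approached as far as the arm can. A call with a gripper value outside its range is refused whole. The fingers move at their own pace and stop on an object; "force" is the grip in N (left out, the last holds). Time passes only in rows, so rows that repeat a pose let the fingers close. It gives the time, the measured TCP pose, the force, the opening and the grip force at its end, in the units of the state.
- env.get_state(): the state, without advancing time (a new reading comes with each control period).
- imaging.read_camera(name): name is "scene" or "top"; returns a dict with "color" (384x512x3 uint8, blue, green, red), "z_map" (384x512 float32, m along the optical axis (not along the pixel's ray), 0 where there is no reading), "camera_matrix" (3x3 intrinsics, pixels), "view" (4x4, takes a point from world to camera coordinates). Camera axes: x right, y down, z forward; pixel columns grow to the right and rows downward; lengths in m; the calibration is good to about 2 mm. A picture is of the moment at which its call begins.
- ticket.hand_in(): hands the job in; it is judged then, once.
The state is a dict: "clock": time; "joint_pos": joint angles; "qvel": joint speeds; "tau": joint torques, N m; "tcp_pos": TCP position; "orientation": TCP orientation; "wrist_force": force on the tool from outside, world axes, zero at the start; "ft_torque": the same for the moment, N m; "finger_gap": finger opening in m; "grip_force": force on a finger pad.
Only numpy, scipy, OpenCV 4.12 (cv2) and the standard library are available. Lean on these libraries where they do the work, as an engineer would, in place of code of your own. Each camera call takes 0.05 s, during which the arm holds its last target. There are 200 camera calls.

## Working session

There is one attempt and no reset: what is moved stays moved. The work goes in short steps, Python scripts to look and compute and a tool call to move; the robot and the scene stay as the last step left them, time stands still between calls to the robot, and variables do not carry over. Pictures are saved under pics/ and viewed, at most 10 in all, crops included, and the job is handed in when it is done.

Besides the shell and the picture viewer there is one more tool, called after "Request:" as name(argument=value, ...), one argument or row to a line, values as JSON. apply_moves: Moves the arm, as the interface text tells. Its arguments: {"type":"object","properties":{"rows":{"type":"array"},"force":{"type":"number"}},"required":["rows"]}

```bash
mkdir -p pics; cat > h.py <<'E'
import numpy as np, cv2
from workcell import env, imaging, ticket
def cam(n):
    d=imaging.read_camera(n); d['n']=n; return d
def cloud(d):
    z=d['z_map'];K=d['camera_matrix'];h,w=z.shape
    u,v=np.meshgrid(np.arange(w),np.arange(h))
    p=np.stack([(u-K[0,2])/K[0,0]*z,(v-K[1,2])/K[1,1]*z,z,np.ones_like(z)],-1)
    return (p@np.linalg.inv(d['view']).T)[...,:3]
def ray(d,uv,h):
    K=d['camera_matrix'];T=np.linalg.inv(d['view'])
    r=T[:3,:3]@np.linalg.inv(K)@np.array([uv[0],uv[1],1.]);o=T[:3,3]
    return o+r*(h-o[2])/r[2]
E
python3 - <<'E'
from h import *
for n in("top","scene"):
    d=cam(n);np.savez(n+"0.npz",**d);cv2.imwrite(f"pics/{n}0.png",cv2.resize(d['color'],(800,600),interpolation=cv2.INTER_CUBIC))
    print(n,np.linalg.inv(d['view'])[:3].round(3).tolist(),d['camera_matrix'].round(1).tolist())
s=env.get_state();print(s['clock'],s['orientation'],s['finger_gap'])
E
```

```text
top [[-0.015, -0.997, 0.077, 0.527], [-1.0, 0.017, 0.023, -0.04], [-0.025, -0.077, -0.997, 1.067]] [[404.6, 0.0, 261.6], [0.0, 404.6, 193.1], [0.0, 0.0, 1.0]]
scene [[0.571, -0.599, 0.561, 0.047], [-0.821, -0.43, 0.377, -0.402], [0.015, -0.676, -0.737, 0.829]] [[405.2, 0.0, 252.1], [0.0, 405.2, 195.7], [0.0, 0.0, 1.0]]
0.1 [-2.63686011e-04  1.87769352e-01  9.82212801e-01 -7.84313587e-04] 0.08527421232907265
```

View pics/top0.png

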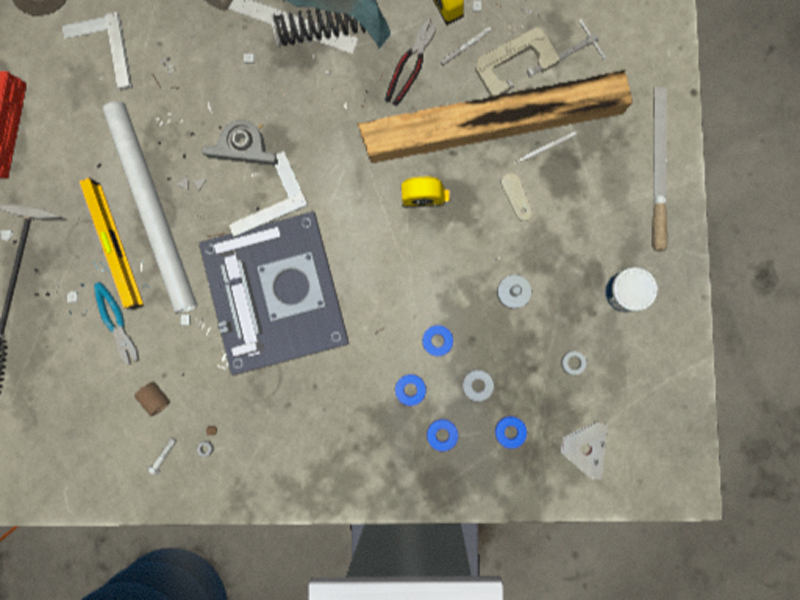

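View pics/scene0.png

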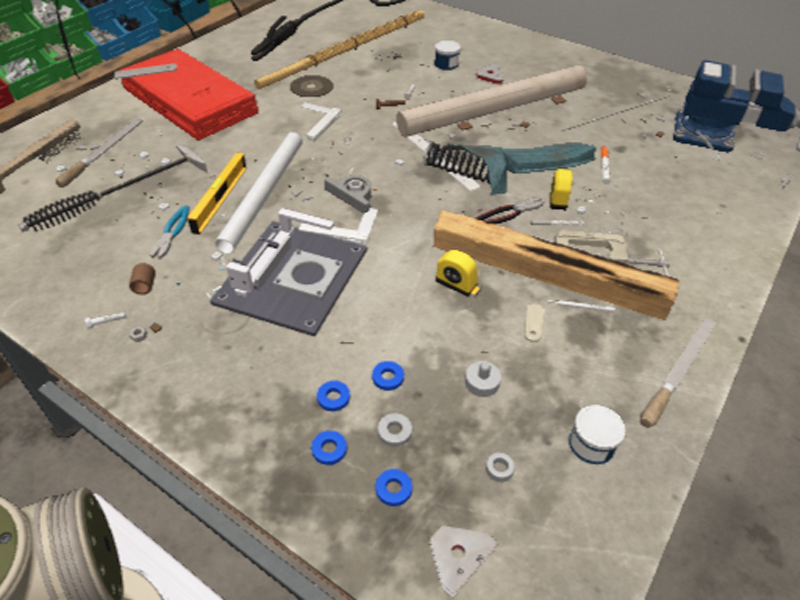

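The top view (800x600 picture) shows the hub at (515,292), spacer at (573,363), grey disc at (478,386), four blue discs that are not meant, and the jig pocket at (292,287). The slide channel is on the left with the keeper arm at (248,240). The tin is at (632,290), the tape at (425,192) and the magnet at (585,450).

```bash
cat > m.py <<'E'
from h import *
def pts(d,c,r,lo,hi,grey=False):
    P=cloud(d);m=(d['z_map']>0)&(np.hypot(P[...,0]-c[0],P[...,1]-c[1])<r)&(P[...,2]>lo)&(P[...,2]<hi)
    return P[m]
def circ(p):
    (x,y),r=cv2.minEnclosingCircle(p[:,:2].astype(np.float32)); return x,y,r
E
python3 - <<'E'
from m import *
S=1.5625
D={n:dict(np.load(n+"0.npz")) for n in("top","scene")}
t=D["top"]
c={k:ray(t,(np.array(u)/S),h)[:2] for k,u,h in[("hub",(515,292),.022),("spacer",(573,363),.016),("disc",(478,386),.012),("pocket",(292,287),.012)]}
for n,d in D.items():
    for k,lo,hi,r in[("hub",.018,.026,.045),("hub",.04,.05,.045),("spacer",.012,.02,.035),("disc",.008,.016,.04)]:
        p=pts(d,c[k],r,lo,hi)
        if len(p): print(n,k,len(p),np.round(circ(p),4),p.mean(0).round(4))
    # jig: nest block
    for nm,lo,hi,r in(("nest",.021,.027,.075),("plate",.009,.015,.2)):
        p=pts(d,c["pocket"],r,lo,hi)
        print(n,nm,len(p),cv2.minAreaRect((p[:,:2]*1000).astype(np.float32)),p.mean(0))
P=cloud(t);z=P[...,2]
im=t['color'];cr=cv2.resize(im[130:250,120:230],None,fx=5,fy=5,interpolation=cv2.INTER_CUBIC);cv2.imwrite("pics/jt.png",cr)
print(c)
d=D['scene'];cr=cv2.resize(d['color'][120:220,125:245],None,fx=6,fy=6,interpolation=cv2.INTER_CUBIC);cv2.imwrite("pics/js.png",cr)
E
```

```text
top hub 310 [ 0.6221 -0.1895  0.0279] [ 0.6213 -0.1893  0.0218]
top hub 40 [ 0.6222 -0.1889  0.009 ] [ 0.6214 -0.189   0.045 ]
top spacer 128 [ 0.5031 -0.2859  0.02  ] [ 0.5032 -0.2851  0.0158]
top disc 241 [ 0.4677 -0.1265  0.0256] [ 0.4673 -0.127   0.0117]
top nest 783 ((634.2681884765625, 191.43695068359375), (94.5223388671875, 115.5434341430664), 14.491949081420898) [0.63575437 0.18207004 0.02372683]
top plate 4228 ((659.4194946289062, 253.64990234375), (314.779296875, 264.48455810546875), 14.391149520874023) [0.63642045 0.20661435 0.01182802]
scene hub 270 [ 0.6237 -0.1883  0.0288] [ 0.6197 -0.19    0.0225]
scene hub 36 [ 0.6239 -0.1892  0.0092] [ 0.6224 -0.1893  0.045 ]
scene spacer 173 [ 0.5046 -0.2852  0.0207] [ 0.5033 -0.2852  0.0161]
scene disc 291 [ 0.4685 -0.1255  0.0266] [ 0.4681 -0.1266  0.0125]
scene nest 563 ((636.3397216796875, 192.10952758789062), (97.00692749023438, 117.07880401611328), 14.10422420501709) [0.63606319 0.18311773 0.02447992]
scene plate 2548 ((658.4152221679688, 254.11068725585938), (313.04052734375, 265.1773681640625), 14.552153587341309) [0.6257291 0.1979633 0.012611 ]
{'hub': array([ 0.62101816, -0.19125946]), 'spacer': array([ 0.50268748, -0.28381758]), 'disc': array([ 0.46709712, -0.12742856]), 'pocket': array([0.63696664, 0.18114832])}
```

View pics/jt.png

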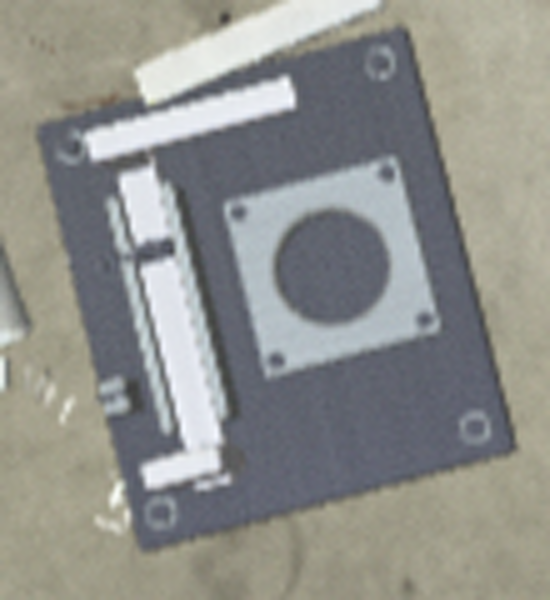

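View pics/js.png

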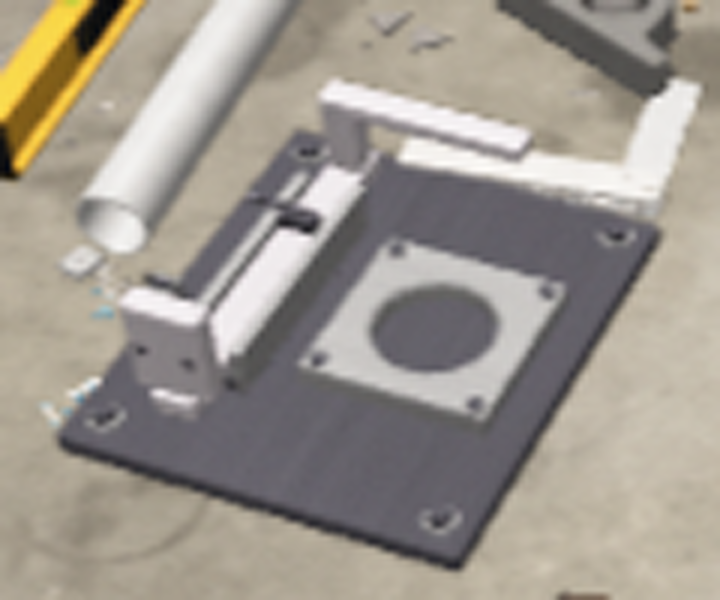

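The crops show the round pocket at (332,266) in the top crop. The keeper arm runs from (90,145) to (295,92) there, with the dark pointer at about (130,255), the index clip with its dark rib at (115,397), and the lug at (180,468). The jig is yawed about +14.4°, and the scene crop agrees (clip rib at (165,287), pointer at (265,202)).

```bash
python3 - <<'E'
from m import *
D={n:dict(np.load(n+"0.npz")) for n in("top","scene")}
y=np.radians(14.4)
res={}
for n,d in D.items():
    P=cloud(d);z=P[...,2]
    r=np.hypot(P[...,0]-.637,P[...,1]-.182)
    g=cv2.cvtColor(d['color'],cv2.COLOR_BGR2GRAY)
    light=((g>125)&(r<.068)).astype(np.uint8)
    cs,h=cv2.findContours(light,cv2.RETR_CCOMP,cv2.CHAIN_APPROX_NONE)
    hol=max([c for c,q in zip(cs,h[0]) if q[3]>=0],key=cv2.contourArea)
    e=cv2.fitEllipse(hol);p=ray(d,e[0],.024)
    # holes' contour to world
    w=np.array([ray(d,c[0],.024)[:2] for c in hol]);
    out=max([c for c,q in zip(cs,h[0]) if q[3]<0],key=cv2.contourArea)
    wo=np.array([ray(d,c[0],.024)[:2] for c in out])*1000
    print(n,"pocket",p,e,cv2.minEnclosingCircle(w.astype(np.float32)),cv2.minAreaRect(wo.astype(np.float32)))
    hsv=d['color'].astype(int);dark=((g<115)&(hsv[...,0]-hsv[...,2]>4)&(np.hypot(P[...,0]-.637,P[...,1]-.21)<.19)).astype(np.uint8)
    cs,_=cv2.findContours(dark,cv2.RETR_EXTERNAL,cv2.CHAIN_APPROX_NONE);c=max(cs,key=cv2.contourArea)
    wo=np.array([ray(d,q[0],.012)[:2] for q in c])*1000
    print(" plate",cv2.minAreaRect(wo.astype(np.float32)))
    # high things: arm
    for nm,lo,hi,cc in(("arm",.072,.085,(.70,.22)),("lug",.081,.09,(.54,.24))):
        q=pts(d,cc,.09,lo,hi)
        if len(q)>3: print(" ",nm,len(q),cv2.minAreaRect((q[:,:2]*1000).astype(np.float32)))
o=np.array([.637,.182]);R=np.array([[np.cos(y),-np.sin(y)],[np.sin(y),np.cos(y)]])
for n,uvs in(("top",[(143,209.4),(120+130/5,130+255/5),(156,223.6)]),("scene",[(152.5,167.8),(125+265/6,120+202/6)])):
    for uv,h in zip(uvs,(.045,.045,.084)):
        w=ray(D[n],uv,h)[:2];print(n,w,(R.T@(w-o))*1000)
E
```

```text
top pocket [0.63793649 0.1814562  0.024     ] ((185.7994384765625, 182.85177612304688), (23.46503257751465, 23.906721115112305), 47.33363723754883) ((0.6379945278167725, 0.18132725358009338), 0.032047562301158905) ((638.224853515625, 181.49746704101562), (96.06835174560547, 95.27311706542969), 14.130208969116211)
 plate ((630.0557861328125, 214.6267547607422), (233.35366821289062, 201.94825744628906), 14.243644714355469)
  arm 285 ((706.3959350585938, 240.57150268554688), (16.958354949951172, 106.82833862304688), 14.25520133972168)
  lug 82 ((533.8333129882812, 242.29232788085938), (13.117424011230469, 39.97027587890625), 13.542189598083496)
scene pocket [0.63657403 0.18261614 0.024     ] ((196.88983154296875, 174.38511657714844), (15.143959999084473, 21.898717880249023), 84.05962371826172) ((0.6372400522232056, 0.18316160142421722), 0.03213690221309662) ((638.5762329101562, 184.07748413085938), (96.160400390625, 96.31535339355469), 14.34554672241211)
 plate ((626.997314453125, 214.88453674316406), (229.8896942138672, 201.78521728515625), 13.94006061553955)
  arm 175 ((707.773193359375, 240.92462158203125), (20.015920639038086, 105.91154479980469), 13.208170890808105)
  lug 63 ((533.77978515625, 242.2227020263672), (16.671382904052734, 38.735328674316406), 6.692185401916504)
top [0.56979527 0.2864607 ] [-39.11505287 117.89200838]
top [0.64229915 0.27925762] [29.31965912 92.8842518 ]
top [0.53303458 0.24181918] [-85.8227247   83.79500248]
scene [0.56918733 0.28438847] [-40.21923668 116.03607521]
scene [0.63998197 0.28725194] [ 29.06337765 101.203675  ]
```

```bash
cat >> h.py <<'E'
from scipy.spatial.transform import Rotation as Ro
def go(*tg,yaw=.248):
    s=env.get_state();q=s['orientation'];R=Ro.from_quat([q[1],q[2],q[3],q[0]])
    c,n=np.cos(yaw),np.sin(yaw)
    T=Ro.from_matrix(np.array([[n,c,0],[-c,n,0],[0,0,-1]]))
    print('t',round(s['clock'],2),'tcp',s['tcp_pos'].round(4) if hasattr(s['tcp_pos'],'round') else s['tcp_pos'],'gap',round(s['finger_gap'],4),'grip',s['grip_force'],'F',np.round(s['wrist_force'],1))
    for t in tg: print(t,'xyz',(R.inv().apply(np.array(t)-s['tcp_pos'])*1000).round(1).tolist(),'turn',(R.inv()*T).as_rotvec().round(3).tolist())
E
python3 -c "
from h import *
go((.622,-.189,.16))"
```

```text
Traceback (most recent call last):
  File "h.py", line 18, in go
    T=Ro.from_matrix(np.array([[n,c,0],[-c,n,0],[0,0,-1]]))
  File "scipy/spatial/transform/_rotation.pyx", line 1143, in scipy.spatial.transform._rotation.Rotation.from_matrix
ValueError: Non-positive determinant (left-handed or null coordinate frame) in rotation matrix 0: [[ 0.24546564  0.96940529  0.        ]
 [-0.96940529  0.24546564  0.        ]
 [ 0.          0.         -1.        ]].
```

```bash
sed -i 's/\[\[n,c,0\],\[-c,n,0\]/[[-n,c,0],[c,n,0]/' h.py
python3 -c "
from h import *
go((.622,-.189,.16))"
```

```text
t 0.1 tcp [0.2119 0.5341 0.2305] gap 0.0853 grip 0.0 F [ 0.1  0.1 -0.6]
(0.622, -0.189, 0.16) xyz [-647.9, -520.7, 71.2] turn [-0.002, 0.001, 0.945]
```

Request:
apply_moves(
  rows=[
    {"xyz": [-40, -32, 4], "turn": [0, 0, 0.1], "grip": 1},
    {"xyz": [-72, -58, 8], "turn": [0, 0, 0.2], "grip": 1},
    {"xyz": [-104, -84, 12], "turn": [0, 0, 0.3], "grip": 1},
    {"xyz": [-136, -110, 16], "turn": [0, 0, 0.4], "grip": 1},
    {"xyz": [-168, -135, 20], "turn": [0, 0, 0.5], "grip": 1},
    {"xyz": [-200, -161, 24], "turn": [0, 0, 0.6], "grip": 1},
    {"xyz": [-232, -186, 28], "turn": [0, 0, 0.7], "grip": 1},
    {"xyz": [-264, -212, 32], "turn": [0, 0, 0.8], "grip": 1},
    {"xyz": [-296, -238, 36], "turn": [0, 0, 0.9], "grip": 1},
    {"xyz": [-328, -264, 40], "turn": [0, 0, 0.945], "grip": 1},
    {"xyz": [-360, -289, 44], "turn": [0, 0, 0.945], "grip": 1},
    {"xyz": [-392, -315, 48], "turn": [0, 0, 0.945], "grip": 1},
  ],
)

```text
clock: 1.1
tcp_pos: [0.4581, 0.0996, 0.1835]
orientation: [-0.0, 0.614, 0.789, 0.0]
wrist_force: [1.1, 1.2, -0.0]
finger_gap: 0.0852
grip_force: 0.0
```

```bash
python3 -c "
from h import *
go((.622,-.189,.1))"
```

```text
t 1.1 tcp [0.4581 0.0996 0.1835] gap 0.0852 grip 0.0 F [ 1.1  1.2 -0. ]
(0.622, -0.189, 0.1) xyz [-320.0, 88.1, 83.4] turn [-0.0, -0.0, -0.0]
```

Request:
apply_moves(
  rows=[
    {"xyz": [-36, 10, 5], "turn": [0, 0, 0], "grip": 0.7},
    {"xyz": [-72, 20, 10], "turn": [0, 0, 0], "grip": 0.7},
    {"xyz": [-108, 30, 15], "turn": [0, 0, 0], "grip": 0.7},
    {"xyz": [-144, 40, 22], "turn": [0, 0, 0], "grip": 0.7},
    {"xyz": [-180, 50, 30], "turn": [0, 0, 0], "grip": 0.7},
    {"xyz": [-216, 60, 40], "turn": [0, 0, 0], "grip": 0.7},
    {"xyz": [-252, 70, 52], "turn": [0, 0, 0], "grip": 0.7},
    {"xyz": [-286, 79, 66], "turn": [0, 0, 0], "grip": 0.7},
    {"xyz": [-310, 85, 78], "turn": [0, 0, 0], "grip": 0.7},
    {"xyz": [-320, 88, 83], "turn": [0, 0, 0], "grip": 0.7},
    {"xyz": [-320, 88, 83], "turn": [0, 0, 0], "grip": 0.7},
    {"xyz": [-320, 88, 83], "turn": [0, 0, 0], "grip": 0.7},
  ],
)

```text
clock: 2.1
tcp_pos: [0.6207, -0.1864, 0.1]
orientation: [-0.001, 0.614, 0.789, -0.0]
wrist_force: [-0.3, 0.9, -0.2]
finger_gap: 0.0599
grip_force: 0.0
```

```bash
python3 -c "
from h import *
go((.6225,-.189,.1),(.6225,-.189,.026))"
```

```text
t 2.1 tcp [ 0.6207 -0.1864  0.1   ] gap 0.0599 grip 0.0 F [-0.3  0.9 -0.2]
(0.6225, -0.189, 0.1) xyz [-2.9, 1.1, 0.0] turn [-0.002, -0.002, -0.0]
(0.6225, -0.189, 0.026) xyz [-3.1, 1.2, 74.0] turn [-0.002, -0.002, -0.0]
```

Request:
apply_moves(
  force=40,
  rows=[
    {"xyz": [-3, 1.2, 20], "turn": [0, 0, 0], "grip": 0.7},
    {"xyz": [-3, 1.2, 45], "turn": [0, 0, 0], "grip": 0.7},
    {"xyz": [-3, 1.2, 65], "turn": [0, 0, 0], "grip": 0.7},
    {"xyz": [-3, 1.2, 74], "turn": [0, 0, 0], "grip": 0.7},
    {"xyz": [-3, 1.2, 74], "turn": [0, 0, 0], "grip": 0.5},
    {"xyz": [-3, 1.2, 74], "turn": [0, 0, 0], "grip": 0.3},
    {"xyz": [-3, 1.2, 74], "turn": [0, 0, 0], "grip": 0.1},
    {"xyz": [-3, 1.2, 74], "turn": [0, 0, 0], "grip": 0},
    {"xyz": [-3, 1.2, 74], "turn": [0, 0, 0], "grip": 0},
    {"xyz": [-3, 1.2, 74], "turn": [0, 0, 0], "grip": 0},
    {"xyz": [-3, 1.2, 74], "turn": [0, 0, 0], "grip": 0},
    {"xyz": [-3, 1.2, 74], "turn": [0, 0, 0], "grip": 0},
  ],
)

```text
clock: 3.1
tcp_pos: [0.6244, -0.1897, 0.029]
orientation: [0.001, 0.614, 0.789, 0.001]
wrist_force: [-2.6, 2.1, 5.6]
finger_gap: 0.0155
grip_force: 39.2
```

```bash
python3 -c "
from h import *
go((.6378,.182,.145),(.6225,-.189,.145))"
```

```text
t 3.1 tcp [ 0.6244 -0.1897  0.029 ] gap 0.0155 grip 39.21001498354599 F [-2.6  2.1  5.6]
(0.6378, 0.182, 0.145) xyz [356.9, 104.5, -116.1] turn [0.002, 0.001, 0.0]
(0.6225, -0.189, 0.145) xyz [1.0, -1.4, -116.0] turn [0.002, 0.001, 0.0]
```

Request:
apply_moves(
  rows=[
    {"xyz": [0, 0, -5], "turn": [0, 0, 0], "grip": 0},
    {"xyz": [0, 0, -15], "turn": [0, 0, 0], "grip": 0},
    {"xyz": [0, 0, -30], "turn": [0, 0, 0], "grip": 0},
    {"xyz": [0, 0, -45], "turn": [0, 0, 0], "grip": 0},
    {"xyz": [0, 0, -45], "turn": [0, 0, 0], "grip": 0},
    {"xyz": [0, 0, -45], "turn": [0, 0, 0], "grip": 0},
  ],
)

```text
clock: 3.6
tcp_pos: [0.6244, -0.1901, 0.073]
orientation: [0.001, 0.614, 0.789, 0.0]
wrist_force: [-0.2, -0.4, -3.8]
finger_gap: 0.0159
grip_force: 39.3
```

```bash
python3 - <<'E'
from h import *
go((.6378,.182,.145))
d=cam('scene');P=cloud(d)
cv2.imwrite('pics/g1.png',cv2.resize(d['color'][150:290,240:400],None,fx=4,fy=4,interpolation=cv2.INTER_CUBIC))
E
```

```text
t 3.6 tcp [ 0.6244 -0.1901  0.073 ] gap 0.0159 grip 39.332539377501234 F [-0.2 -0.4 -3.8]
(0.6378, 0.182, 0.145) xyz [357.3, 104.4, -72.4] turn [0.002, 0.002, -0.0]
```

View pics/g1.png

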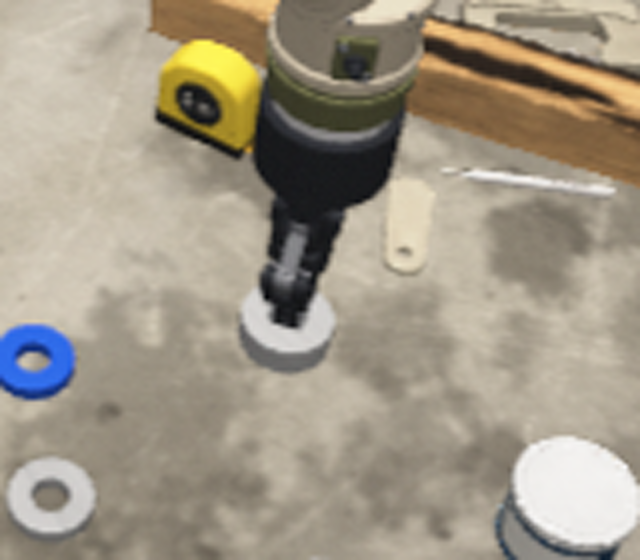

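The scene crop shows the hub held upright by its spigot and clear of the table, with the flange at about (288,325) in the crop. Next I'll measure the hub's offset from the TCP.

```bash
python3 - <<'E'
from m import *
s=env.get_state();t=np.array(s['tcp_pos'])
for n in('scene','top'):
    d=cam(n);P=cloud(d);g=d['color'].astype(int)
    m=(np.hypot(P[...,0]-t[0],P[...,1]-t[1])<.045)&(P[...,2]>.03)&(P[...,2]<.08)&(g.min(-1)>110)
    p=P[m];h,e=np.histogram(p[:,2],bins=np.arange(.03,.081,.002));print(n,len(p),dict(zip((e[:-1]*1000).round().astype(int).tolist(),h.tolist())))
    if len(p)>10:
        zt=np.median(p[p[:,2]>p[:,2].max()-.006][:,2]);q=p[p[:,2]>e[h.argmax()]-.003];print(circ(q),np.median(q[:,2]),'tcp',t)
E
```

```text
scene 246 {30: 0, 32: 0, 34: 0, 36: 0, 38: 0, 40: 0, 42: 2, 44: 6, 46: 1, 48: 1, 50: 1, 52: 0, 54: 1, 56: 0, 58: 4, 60: 5, 62: 45, 64: 115, 66: 59, 68: 1, 70: 0, 72: 2, 74: 1, 76: 1, 78: 1}
(0.6229826211929321, -0.18892881274223328, 0.02826433628797531) 0.06512231868913593 tcp [ 0.62359676 -0.18975995  0.07179034]
top 77 {30: 0, 32: 0, 34: 0, 36: 0, 38: 0, 40: 0, 42: 0, 44: 0, 46: 0, 48: 0, 50: 1, 52: 0, 54: 0, 56: 1, 58: 4, 60: 14, 62: 29, 64: 24, 66: 4, 68: 0, 70: 0, 72: 0, 74: 0, 76: 0, 78: 0}
(0.6185835003852844, -0.17405875027179718, 0.021800460293889046) 0.06349238829640869 tcp [ 0.62359676 -0.18975995  0.07179034]
```

Request:
apply_moves(
  rows=[
    {"xyz": [15, 4, -36], "turn": [0, 0, 0], "grip": 0},
    {"xyz": [45, 12, -65], "turn": [0, 0, 0], "grip": 0},
    {"xyz": [80, 23, -73], "turn": [0, 0, 0], "grip": 0},
    {"xyz": [116, 34, -73], "turn": [0, 0, 0], "grip": 0},
    {"xyz": [152, 45, -73], "turn": [0, 0, 0], "grip": 0},
    {"xyz": [188, 56, -73], "turn": [0, 0, 0], "grip": 0},
    {"xyz": [224, 66, -73], "turn": [0, 0, 0], "grip": 0},
    {"xyz": [260, 76, -73], "turn": [0, 0, 0], "grip": 0},
    {"xyz": [296, 87, -73], "turn": [0, 0, 0], "grip": 0},
    {"xyz": [328, 96, -73], "turn": [0, 0, 0], "grip": 0},
    {"xyz": [348, 102, -73], "turn": [0, 0, 0], "grip": 0},
    {"xyz": [357, 104.5, -73], "turn": [0, 0, 0], "grip": 0},
  ],
)

```text
clock: 4.75
tcp_pos: [0.6361, 0.1857, 0.1433]
orientation: [-0.001, 0.613, 0.79, -0.0]
wrist_force: [-0.3, -0.3, -4.5]
finger_gap: 0.0158
grip_force: 40.0
```

Request:
apply_moves(
  rows=[
    {"xyz": [0, 0, 0], "turn": [0, 0, 0], "grip": 0},
    {"xyz": [0, 0, 30], "turn": [0, 0, 0], "grip": 0},
    {"xyz": [0, 0, 60], "turn": [0, 0, 0], "grip": 0},
    {"xyz": [0, 0, 75], "turn": [0, 0, 0], "grip": 0},
    {"xyz": [0, 0, 75], "turn": [0, 0, 0], "grip": 0},
    {"xyz": [0, 0, 75], "turn": [0, 0, 0], "grip": 0},
  ],
)

```text
clock: 5.25
tcp_pos: [0.6361, 0.1804, 0.0685]
orientation: [-0.001, 0.615, 0.789, -0.001]
wrist_force: [0.6, 0.4, -2.8]
finger_gap: 0.0162
grip_force: 39.9
```

```bash
python3 - <<'E'
from m import *
go((.6378,.182,.045),(.6378,.182,.041))
s=env.get_state();t=np.array(s['tcp_pos'])
d=cam('scene');P=cloud(d);g=d['color'].astype(int)
m=(np.hypot(P[...,0]-t[0],P[...,1]-t[1])<.04)&(abs(P[...,2]-t[2]+.007)<.006)&(g.min(-1)>110)
print(circ(P[m]),m.sum(),P[m][:,2].mean(),t)
E
```

```text
t 5.25 tcp [0.6361 0.1804 0.0685] gap 0.0162 grip 39.94317663833499 F [ 0.6  0.4 -2.8]
(0.6378, 0.182, 0.045) xyz [1.2, 2.1, 23.5] turn [-0.004, 0.0, -0.002]
(0.6378, 0.182, 0.041) xyz [1.2, 2.1, 27.5] turn [-0.004, 0.0, -0.002]
(0.6347261071205139, 0.17920006811618805, 0.027944568544626236) 153 0.06199336837319807 [0.63612202 0.18037378 0.06846183]
```

Request:
apply_moves(
  rows=[
    {"xyz": [1.6, 2.3, 0], "turn": [0, 0, 0], "grip": 0},
    {"xyz": [1.6, 2.3, 6], "turn": [0, 0, 0], "grip": 0},
    {"xyz": [1.6, 2.3, 12], "turn": [0, 0, 0], "grip": 0},
    {"xyz": [1.6, 2.3, 17], "turn": [0, 0, 0], "grip": 0},
    {"xyz": [1.6, 2.3, 21], "turn": [0, 0, 0], "grip": 0},
    {"xyz": [1.6, 2.3, 24], "turn": [0, 0, 0], "grip": 0},
    {"xyz": [1.6, 2.3, 26], "turn": [0, 0, 0], "grip": 0},
    {"xyz": [1.6, 2.3, 27], "turn": [0, 0, 0], "grip": 0},
    {"xyz": [1.6, 2.3, 27], "turn": [0, 0, 0], "grip": 0},
    {"xyz": [1.6, 2.3, 27], "turn": [0, 0, 0], "grip": 0},
  ],
)

```text
clock: 6.13
tcp_pos: [0.6391, 0.1824, 0.0435]
orientation: [0.001, 0.615, 0.789, -0.001]
wrist_force: [-0.4, -5.7, -0.1]
finger_gap: 0.0162
grip_force: 41.1
```

```bash
python3 - <<'E'
from m import *
go((.6378,.182,.041))
s=env.get_state();t=np.array(s['tcp_pos'])
d=cam('scene');P=cloud(d);g=d['color'].astype(int)
m=(np.hypot(P[...,0]-t[0],P[...,1]-t[1])<.036)&(abs(P[...,2]-.036)<.007)&(g.min(-1)>100)
print(circ(P[m]),m.sum(),np.median(P[m][:,2]),t)
E
```

```text
t 6.13 tcp [0.6391 0.1824 0.0435] gap 0.0162 grip 41.06111699191388 F [-0.4 -5.7 -0.1]
(0.6378, 0.182, 0.041) xyz [-0.0, -1.4, 2.5] turn [-0.0, 0.003, -0.001]
(0.6387630105018616, 0.18376001715660095, 0.029617970809340477) 163 0.03707231083540008 [0.63912588 0.18237556 0.04345069]
```

Request:
apply_moves(
  rows=[
    {"xyz": [-1.5, -0.5, 1], "turn": [0, 0, 0], "grip": 0},
    {"xyz": [-1.5, -0.5, 2], "turn": [0, 0, 0], "grip": 0},
    {"xyz": [-1.5, -0.5, 3], "turn": [0, 0, 0], "grip": 0},
    {"xyz": [-1.5, -0.5, 3], "turn": [0, 0, 0], "grip": 0},
    {"xyz": [-1.5, -0.5, 3], "turn": [0, 0, 0], "grip": 0},
  ],
)

```text
clock: 6.6
tcp_pos: [0.6391, 0.1829, 0.041]
orientation: [0.0, 0.614, 0.789, 0.0]
wrist_force: [-2.9, -1.5, 5.8]
finger_gap: 0.0163
grip_force: 41.7
```

Request:
apply_moves(
  rows=[
    {"xyz": [0, 0, 0], "turn": [0, 0, 0], "grip": 0.3},
    {"xyz": [0, 0, 0], "turn": [0, 0, 0], "grip": 0.6},
    {"xyz": [0, 0, 0], "turn": [0, 0, 0], "grip": 0.6},
    {"xyz": [0, 0, -15], "turn": [0, 0, 0], "grip": 0.6},
    {"xyz": [0, 0, -45], "turn": [0, 0, 0], "grip": 0.6},
    {"xyz": [0, 0, -80], "turn": [0, 0, 0], "grip": 0.6},
    {"xyz": [-36, 0, -105], "turn": [0, 0, 0], "grip": 0.6},
    {"xyz": [-72, 0, -105], "turn": [0, 0, 0], "grip": 0.6},
    {"xyz": [-108, 0, -105], "turn": [0, 0, 0], "grip": 0.6},
    {"xyz": [-144, 0, -105], "turn": [0, 0, 0], "grip": 0.6},
    {"xyz": [-180, 0, -105], "turn": [0, 0, 0], "grip": 0.6},
    {"xyz": [-216, 0, -105], "turn": [0, 0, 0], "grip": 0.6},
  ],
)

```text
clock: 7.6
tcp_pos: [0.6924, -0.0281, 0.1448]
orientation: [0.0, 0.614, 0.789, 0.0]
wrist_force: [1.3, 0.3, -0.6]
finger_gap: 0.0514
grip_force: 0.0
```

```bash
cat > chk.py <<'E'
from m import *
for n in('top','scene'):
    d=cam(n)
    for lo,hi in((.028,.039),(.045,.056),(.054,.063)):
        p=pts(d,(.6378,.182),.04,lo,hi)
        if len(p)>5: print(n,lo,hi,len(p),np.round(circ(p),4),p.mean(0).round(4))
E
python3 - <<'E'
import chk
from h import *
go((.503,-.2855,.1),(.503,-.2855,.002))
E
```

```text
top 0.028 0.039 321 [0.6355 0.1899 0.0349] [0.6372 0.1822 0.0335]
top 0.045 0.056 25 [0.6374 0.1829 0.0089] [0.6368 0.1817 0.0535]
top 0.054 0.063 29 [0.6387 0.1823 0.0082] [0.6378 0.1821 0.0566]
scene 0.028 0.039 197 [0.6361 0.1878 0.0317] [0.6345 0.1797 0.0343]
scene 0.045 0.056 19 [0.6368 0.1831 0.0087] [0.6353 0.1797 0.0508]
scene 0.054 0.063 22 [0.6384 0.1829 0.0081] [0.6377 0.1824 0.0583]
t 7.7 tcp [ 0.6934 -0.0325  0.1443] gap 0.0512 grip 0.0 F [-0.1 -0.1 -0.1]
(0.503, -0.2855, 0.1) xyz [-200.0, -245.5, 44.4] turn [0.001, 0.002, -0.006]
(0.503, -0.2855, 0.002) xyz [-199.8, -245.6, 142.4] turn [0.001, 0.002, -0.006]
```

Request:
apply_moves(
  rows=[
    {"xyz": [-24, -29, 4], "turn": [0, 0, 0], "grip": 0.7},
    {"xyz": [-48, -59, 8], "turn": [0, 0, 0], "grip": 0.7},
    {"xyz": [-72, -88, 12], "turn": [0, 0, 0], "grip": 0.7},
    {"xyz": [-96, -118, 18], "turn": [0, 0, 0], "grip": 0.7},
    {"xyz": [-120, -147, 24], "turn": [0, 0, 0], "grip": 0.7},
    {"xyz": [-144, -177, 32], "turn": [0, 0, 0], "grip": 0.7},
    {"xyz": [-168, -206, 40], "turn": [0, 0, 0], "grip": 0.7},
    {"xyz": [-188, -230, 50], "turn": [0, 0, 0], "grip": 0.7},
    {"xyz": [-200, -245, 65], "turn": [0, 0, 0], "grip": 0.7},
    {"xyz": [-200, -245, 85], "turn": [0, 0, 0], "grip": 0.7},
    {"xyz": [-200, -245, 85], "turn": [0, 0, 0], "grip": 0.7},
    {"xyz": [-200, -245, 85], "turn": [0, 0, 0], "grip": 0.7},
  ],
)

```text
clock: 8.7
tcp_pos: [0.5027, -0.2798, 0.0589]
orientation: [-0.001, 0.614, 0.789, 0.0]
wrist_force: [0.3, 0.3, 0.1]
finger_gap: 0.0594
grip_force: 0.0
```

```bash
python3 -c "
from h import *
go((.5035,-.2855,.003))"
```

```text
t 8.7 tcp [ 0.5027 -0.2798  0.0589] gap 0.0594 grip 0.0 F [0.3 0.3 0.1]
(0.5035, -0.2855, 0.003) xyz [-5.9, -0.6, 55.9] turn [-0.001, -0.003, -0.0]
```

Request:
apply_moves(
  force=40,
  rows=[
    {"xyz": [-5.9, -0.6, 15], "turn": [0, 0, 0], "grip": 0.7},
    {"xyz": [-5.9, -0.6, 35], "turn": [0, 0, 0], "grip": 0.7},
    {"xyz": [-5.9, -0.6, 50], "turn": [0, 0, 0], "grip": 0.7},
    {"xyz": [-5.9, -0.6, 55], "turn": [0, 0, 0], "grip": 0.7},
    {"xyz": [-5.9, -0.6, 55], "turn": [0, 0, 0], "grip": 0.6},
    {"xyz": [-5.9, -0.6, 55], "turn": [0, 0, 0], "grip": 0.5},
    {"xyz": [-5.9, -0.6, 55], "turn": [0, 0, 0], "grip": 0.4},
    {"xyz": [-5.9, -0.6, 55], "turn": [0, 0, 0], "grip": 0.3},
    {"xyz": [-5.9, -0.6, 55], "turn": [0, 0, 0], "grip": 0.3},
    {"xyz": [-5.9, -0.6, 55], "turn": [0, 0, 0], "grip": 0.3},
  ],
)

```text
clock: 9.53
tcp_pos: [0.5055, -0.2867, 0.0064]
orientation: [0.001, 0.614, 0.789, 0.001]
wrist_force: [-0.6, 2.9, 6.9]
finger_gap: 0.0379
grip_force: 40.6
```

Request:
apply_moves(
  rows=[
    {"xyz": [0, 0, -5], "turn": [0, 0, 0], "grip": 0.3},
    {"xyz": [0, 0, -20], "turn": [0, 0, 0], "grip": 0.3},
    {"xyz": [0, 0, -50], "turn": [0, 0, 0], "grip": 0.3},
    {"xyz": [0, 0, -80], "turn": [0, 0, 0], "grip": 0.3},
    {"xyz": [0, 0, -100], "turn": [0, 0, 0], "grip": 0.3},
    {"xyz": [0, 0, -100], "turn": [0, 0, 0], "grip": 0.3},
    {"xyz": [0, 0, -100], "turn": [0, 0, 0], "grip": 0.3},
  ],
)

```text
clock: 10.12
tcp_pos: [0.5053, -0.2876, 0.1064]
orientation: [0.002, 0.614, 0.789, -0.0]
wrist_force: [1.2, 0.2, -1.6]
finger_gap: 0.0374
grip_force: 40.4
```

```bash
cat > held.py <<'E'
from m import *
def held(dz,h,R):
    s=env.get_state();t=np.array(s['tcp_pos'])
    for n in('scene','top'):
        d=cam(n);P=cloud(d);g=d['color'].astype(int)
        m=(np.hypot(P[...,0]-t[0],P[...,1]-t[1])<R+.008)&(abs(P[...,2]-t[2]-dz)<.005)&(g.min(-1)>105)
        if m.sum()>10: print(n,np.round(circ(P[m]),4),m.sum(),'top z',np.median(P[m][:,2]).round(4),'tcp',t.round(4))
E
python3 -c "
from held import *
held(.012,.016,.02)
go((.6382,.1825,.145))"
```

```text
scene [ 0.4997 -0.287   0.022 ] 44 top z 0.1161 tcp [ 0.5053 -0.2876  0.1064]
top [ 0.4987 -0.2776  0.0215] 37 top z 0.1145 tcp [ 0.5053 -0.2876  0.1064]
t 10.22 tcp [ 0.5037 -0.2863  0.1039] gap 0.0374 grip 40.42732559144497 F [ 0.6 -0.2 -0.8]
(0.6382, 0.1825, 0.145) xyz [421.5, 245.3, -40.9] turn [-0.001, -0.001, -0.0]
```

Request:
apply_moves(
  rows=[
    {"xyz": [20, 11, -20], "turn": [0, 0, 0], "grip": 0.3},
    {"xyz": [53, 31, -40], "turn": [0, 0, 0], "grip": 0.3},
    {"xyz": [87, 51, -50], "turn": [0, 0, 0], "grip": 0.3},
    {"xyz": [121, 71, -50], "turn": [0, 0, 0], "grip": 0.3},
    {"xyz": [155, 90, -50], "turn": [0, 0, 0], "grip": 0.3},
    {"xyz": [189, 110, -50], "turn": [0, 0, 0], "grip": 0.3},
    {"xyz": [223, 130, -50], "turn": [0, 0, 0], "grip": 0.3},
    {"xyz": [257, 150, -50], "turn": [0, 0, 0], "grip": 0.3},
    {"xyz": [291, 169, -50], "turn": [0, 0, 0], "grip": 0.3},
    {"xyz": [325, 189, -50], "turn": [0, 0, 0], "grip": 0.3},
    {"xyz": [359, 209, -50], "turn": [0, 0, 0], "grip": 0.3},
    {"xyz": [390, 227, -50], "turn": [0, 0, 0], "grip": 0.3},
  ],
)

```text
clock: 11.22
tcp_pos: [0.6278, 0.1494, 0.1525]
orientation: [-0.001, 0.614, 0.789, -0.001]
wrist_force: [0.6, -0.6, -2.0]
finger_gap: 0.0377
grip_force: 40.5
```

Request:
apply_moves(
  rows=[
    {"xyz": [20, 12, 0], "turn": [0, 0, 0], "grip": 0.3},
    {"xyz": [31, 18, 20], "turn": [0, 0, 0], "grip": 0.3},
    {"xyz": [31, 18, 45], "turn": [0, 0, 0], "grip": 0.3},
    {"xyz": [31, 18, 65], "turn": [0, 0, 0], "grip": 0.3},
    {"xyz": [31, 18, 65], "turn": [0, 0, 0], "grip": 0.3},
    {"xyz": [31, 18, 65], "turn": [0, 0, 0], "grip": 0.3},
  ],
)

```text
clock: 11.72
tcp_pos: [0.6362, 0.1813, 0.0868]
orientation: [-0.002, 0.614, 0.789, -0.002]
wrist_force: [0.3, -0.5, -0.8]
finger_gap: 0.0376
grip_force: 40.5
```

```bash
python3 - <<'E'
from held import *
go((.6382,.1825,.07))
for i in range(2): held(.0095,.016,.02)
d=cam('scene');cv2.imwrite('pics/g2.png',cv2.resize(d['color'][120:220,140:250],None,fx=5,fy=5,interpolation=cv2.INTER_CUBIC))
E
```

```text
t 11.72 tcp [0.6362 0.1813 0.0868] gap 0.0376 grip 40.54951462894678 F [ 0.3 -0.5 -0.8]
(0.6382, 0.1825, 0.07) xyz [0.7, 2.3, 16.8] turn [-0.006, -0.001, 0.0]
scene [0.634  0.1774 0.0226] 45 top z 0.0971 tcp [0.6362 0.1813 0.0868]
top [0.6374 0.1694 0.0125] 34 top z 0.0971 tcp [0.6362 0.1813 0.0868]
scene [0.6418 0.1727 0.0251] 50 top z 0.1002 tcp [0.6388 0.1814 0.0901]
top [0.6368 0.1673 0.0147] 32 top z 0.1001 tcp [0.6388 0.1814 0.0901]
```

View pics/g2.png

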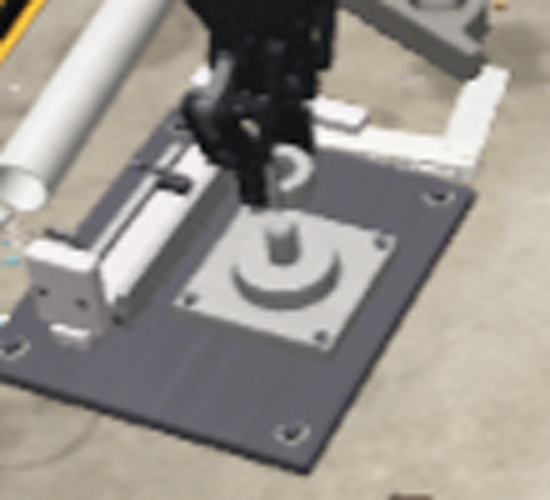

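The scene crop shows the spacer held level above and behind the spigot in the view, with its bore at about (289,163). The hub sits flat in the pocket with its spigot at (283,242). TCP readings are noisy by about 2 mm, so I'll average them and fit the ring's edge.

```bash
cat > fit.py <<'E'
from m import *
from scipy.optimize import least_squares
def ring(ro,ri,off,N=6,dbg=False):
    T=[];D=[]
    for i in range(N):
        d=cam('scene');D.append(d);T.append(env.get_state()['tcp_pos'])
    t=np.mean(T,0);print('tcp avg',t.round(4),'sd',np.std(T,0).round(4))
    d=D[-1];z=np.median([q['z_map'] for q in D],0);d['z_map']=z;P=cloud(d);g=np.mean([q['color'] for q in D],0).min(-1)
    zt=t[2]+off
    m=(np.hypot(P[...,0]-t[0],P[...,1]-t[1])<ro+.01)&(abs(P[...,2]-zt)<.004)&(g>105)
    p=P[m];print(len(p),'z',np.median(p[:,2]))
    cs,_=cv2.findContours(m.astype(np.uint8),cv2.RETR_LIST,cv2.CHAIN_APPROX_NONE)
    c=max(cs,key=len)
    w=np.array([ray(d,q[0],zt)[:2] for q in c])
    best=None
    for a in np.linspace(-.008,.008,9):
        for b in np.linspace(-.008,.008,9):
            f=lambda x:(lambda r:np.minimum(abs(r-ro+.001),abs(r-ri-.001))*1000)(np.hypot(*(w-x).T))
            s=least_squares(f,t[:2]+[a,b],loss='soft_l1',f_scale=1.)
            if best is None or s.cost<best.cost: best=s
    print('ring centre',best.x.round(4),'cost',best.cost,len(w)); return t,best.x
E
python3 - <<'E'
from fit import *
t,x=ring(.02,.011,.0096)
go((.6382,.1825,.07))
E
```

```text
tcp avg [0.6391 0.1815 0.0909] sd [0.0003 0.     0.0004]
45 z 0.10130284979803306
ring centre [0.6383 0.1835] cost 9.755930064690272 24
t 12.27 tcp [0.6387 0.1816 0.0903] gap 0.0378 grip 40.551481414586306 F [ 0.2 -0.4 -1. ]
(0.6382, 0.1825, 0.07) xyz [1.0, -0.3, 20.3] turn [0.001, -0.0, -0.0]
```

Request:
apply_moves(
  rows=[
    {"xyz": [-0.5, 0, 8], "turn": [0, 0, 0], "grip": 0.3},
    {"xyz": [-0.5, 0, 16], "turn": [0, 0, 0], "grip": 0.3},
    {"xyz": [-0.5, 0, 22], "turn": [0, 0, 0], "grip": 0.3},
    {"xyz": [-0.5, 0, 27], "turn": [0, 0, 0], "grip": 0.3},
    {"xyz": [-0.5, 0, 31], "turn": [0, 0, 0], "grip": 0.3},
    {"xyz": [-0.5, 0, 35], "turn": [0, 0, 0], "grip": 0.3},
    {"xyz": [-0.5, 0, 38], "turn": [0, 0, 0], "grip": 0.3},
    {"xyz": [-0.5, 0, 38], "turn": [0, 0, 0], "grip": 0.3},
    {"xyz": [-0.5, 0, 38], "turn": [0, 0, 0], "grip": 0.3},
  ],
)

```text
clock: 13.02
tcp_pos: [0.6386, 0.1811, 0.0517]
orientation: [-0.0, 0.614, 0.789, -0.0]
wrist_force: [0.6, -0.1, -0.5]
finger_gap: 0.0378
grip_force: 40.6
```

Request:
apply_moves(
  rows=[
    {"xyz": [0, 0, 3], "turn": [0, 0, 0], "grip": 0.3},
    {"xyz": [0, 0, 6], "turn": [0, 0, 0], "grip": 0.3},
    {"xyz": [0, 0, 9], "turn": [0, 0, 0], "grip": 0.3},
    {"xyz": [0, 0, 11], "turn": [0, 0, 0], "grip": 0.3},
    {"xyz": [0, 0, 11], "turn": [0, 0, 0], "grip": 0.3},
    {"xyz": [0, 0, 11], "turn": [0, 0, 0], "grip": 0.3},
    {"xyz": [0, 0, 11], "turn": [0, 0, 0], "grip": 0.3},
  ],
)

```text
clock: 13.6
tcp_pos: [0.6386, 0.1812, 0.0408]
orientation: [-0.0, 0.614, 0.789, 0.0]
wrist_force: [1.1, 0.6, -1.0]
finger_gap: 0.0374
grip_force: 40.6
```

Bottomed out as computed; release, retreat upwards, then head for the disc.

Request:
apply_moves(
  rows=[
    {"xyz": [0, 0, 0], "turn": [0, 0, 0], "grip": 0.55},
    {"xyz": [0, 0, 0], "turn": [0, 0, 0], "grip": 0.7},
    {"xyz": [0, 0, 0], "turn": [0, 0, 0], "grip": 0.7},
    {"xyz": [0, 0, -15], "turn": [0, 0, 0], "grip": 0.7},
    {"xyz": [0, 0, -45], "turn": [0, 0, 0], "grip": 0.7},
    {"xyz": [0, 0, -80], "turn": [0, 0, 0], "grip": 0.7},
    {"xyz": [-36, 0, -100], "turn": [0, 0, 0], "grip": 0.8},
    {"xyz": [-70, -14, -100], "turn": [0, 0, 0], "grip": 0.8},
    {"xyz": [-100, -35, -100], "turn": [0, 0, 0], "grip": 0.8},
    {"xyz": [-130, -60, -100], "turn": [0, 0, 0], "grip": 0.8},
    {"xyz": [-160, -85, -100], "turn": [0, 0, 0], "grip": 0.8},
    {"xyz": [-190, -110, -100], "turn": [0, 0, 0], "grip": 0.8},
  ],
)

```text
clock: 14.6
tcp_pos: [0.5779, -0.0315, 0.141]
orientation: [0.0, 0.614, 0.789, 0.0]
wrist_force: [0.1, -0.4, 0.4]
finger_gap: 0.0681
grip_force: 0.0
```

```bash
python3 - <<'E'
import chk
from h import *
cam('top');cam('top')
go((.468,-.1265,.08))
E
```

```text
top 0.028 0.039 183 [0.6407 0.1762 0.0348] [0.6365 0.1801 0.0332]
top 0.045 0.056 154 [0.6373 0.1817 0.0198] [0.6369 0.1812 0.0499]
top 0.054 0.063 30 [0.6374 0.1825 0.0083] [0.6373 0.1826 0.0571]
scene 0.028 0.039 113 [0.6429 0.179  0.0339] [0.6303 0.175  0.034 ]
scene 0.045 0.056 102 [0.6382 0.1824 0.0207] [0.6358 0.1801 0.0504]
scene 0.054 0.063 29 [0.6368 0.1795 0.0125] [0.6372 0.1816 0.0568]
t 14.8 tcp [ 0.5786 -0.0311  0.1413] gap 0.0683 grip 0.0 F [ 0.2  0.5 -0. ]
(0.468, -0.1265, 0.08) xyz [-65.7, -130.6, 61.2] turn [0.001, -0.0, -0.003]
```

Request:
apply_moves(
  rows=[
    {"xyz": [-17, -33, 8], "turn": [0, 0, 0], "grip": 0.8},
    {"xyz": [-34, -66, 20], "turn": [0, 0, 0], "grip": 0.8},
    {"xyz": [-50, -99, 40], "turn": [0, 0, 0], "grip": 0.8},
    {"xyz": [-60, -120, 65], "turn": [0, 0, 0], "grip": 0.8},
    {"xyz": [-66, -131, 85], "turn": [0, 0, 0], "grip": 0.8},
    {"xyz": [-66, -131, 95], "turn": [0, 0, 0], "grip": 0.8},
    {"xyz": [-66, -131, 95], "turn": [0, 0, 0], "grip": 0.8},
    {"xyz": [-66, -131, 95], "turn": [0, 0, 0], "grip": 0.8},
    {"xyz": [-66, -131, 95], "turn": [0, 0, 0], "grip": 0.8},
    {"xyz": [-66, -131, 95], "turn": [0, 0, 0], "grip": 0.8},
  ],
)

```text
clock: 15.63
tcp_pos: [0.4699, -0.1259, 0.047]
orientation: [0.001, 0.613, 0.79, 0.0]
wrist_force: [0.3, 0.9, -0.7]
finger_gap: 0.0686
grip_force: 0.0
```

```bash
python3 -c "
from h import *
cam('top');cam('top')
go((.468,-.1265,.004))"
```

```text
t 15.73 tcp [ 0.4693 -0.126   0.0468] gap 0.0683 grip 0.0 F [ 0.4 -0.1  0. ]
(0.468, -0.1265, 0.004) xyz [-0.1, -1.5, 42.8] turn [0.002, 0.001, 0.001]
```

Request:
apply_moves(
  force=40,
  rows=[
    {"xyz": [0, -1.4, 15], "turn": [0, 0, 0], "grip": 0.8},
    {"xyz": [0, -1.4, 30], "turn": [0, 0, 0], "grip": 0.8},
    {"xyz": [0, -1.4, 39], "turn": [0, 0, 0], "grip": 0.8},
    {"xyz": [0, -1.4, 42], "turn": [0, 0, 0], "grip": 0.8},
    {"xyz": [0, -1.4, 42], "turn": [0, 0, 0], "grip": 0.7},
    {"xyz": [0, -1.4, 42], "turn": [0, 0, 0], "grip": 0.6},
    {"xyz": [0, -1.4, 42], "turn": [0, 0, 0], "grip": 0.5},
    {"xyz": [0, -1.4, 42], "turn": [0, 0, 0], "grip": 0.45},
    {"xyz": [0, -1.4, 42], "turn": [0, 0, 0], "grip": 0.45},
    {"xyz": [0, -1.4, 42], "turn": [0, 0, 0], "grip": 0.45},
    {"xyz": [0, -1.4, 42], "turn": [0, 0, 0], "grip": 0.45},
  ],
)

```text
clock: 16.65
tcp_pos: [0.4671, -0.1265, 0.0048]
orientation: [0.001, 0.614, 0.789, 0.0]
wrist_force: [-1.9, 1.5, 6.8]
finger_gap: 0.0492
grip_force: 40.9
```

Request:
apply_moves(
  rows=[
    {"xyz": [0, 0, -5], "turn": [0, 0, 0], "grip": 0.45},
    {"xyz": [0, 0, -20], "turn": [0, 0, 0], "grip": 0.45},
    {"xyz": [0, 0, -50], "turn": [0, 0, 0], "grip": 0.45},
    {"xyz": [0, 0, -85], "turn": [0, 0, 0], "grip": 0.45},
    {"xyz": [0, 0, -120], "turn": [0, 0, 0], "grip": 0.45},
    {"xyz": [0, 0, -140], "turn": [0, 0, 0], "grip": 0.45},
    {"xyz": [0, 0, -140], "turn": [0, 0, 0], "grip": 0.45},
    {"xyz": [0, 0, -140], "turn": [0, 0, 0], "grip": 0.45},
    {"xyz": [0, 0, -140], "turn": [0, 0, 0], "grip": 0.45},
  ],
)

```text
clock: 17.4
tcp_pos: [0.466, -0.1264, 0.1431]
orientation: [-0.0, 0.614, 0.789, -0.0]
wrist_force: [0.3, 0.1, -1.3]
finger_gap: 0.049
grip_force: 41.8
```

```bash
python3 -c "
from fit import *
ring(.026,.011,.0065,N=3)
go((.6382,.1825,.145))"
```

```text
tcp avg [ 0.4654 -0.1261  0.1423] sd [0.0001 0.0001 0.0001]
152 z 0.15008981493887624
ring centre [ 0.4656 -0.126 ] cost 36.65797602082971 47
t 17.55 tcp [ 0.4654 -0.126   0.1422] gap 0.0489 grip 41.80479906499386 F [ 0.3  0.  -0.9]
(0.6382, 0.1825, 0.145) xyz [256.7, 243.3, -2.9] turn [-0.003, -0.002, -0.0]
```

Request:
apply_moves(
  rows=[
    {"xyz": [14, 13, -5], "turn": [0, 0, 0], "grip": 0.45},
    {"xyz": [40, 38, -5], "turn": [0, 0, 0], "grip": 0.45},
    {"xyz": [67, 64, -5], "turn": [0, 0, 0], "grip": 0.45},
    {"xyz": [94, 89, -5], "turn": [0, 0, 0], "grip": 0.45},
    {"xyz": [121, 115, -5], "turn": [0, 0, 0], "grip": 0.45},
    {"xyz": [148, 140, -5], "turn": [0, 0, 0], "grip": 0.45},
    {"xyz": [175, 166, -5], "turn": [0, 0, 0], "grip": 0.45},
    {"xyz": [202, 191, -5], "turn": [0, 0, 0], "grip": 0.45},
    {"xyz": [226, 214, -5], "turn": [0, 0, 0], "grip": 0.45},
    {"xyz": [246, 233, 5], "turn": [0, 0, 0], "grip": 0.45},
    {"xyz": [256.5, 243, 25], "turn": [0, 0, 0], "grip": 0.45},
    {"xyz": [256.5, 243, 45], "turn": [0, 0, 0], "grip": 0.45},
  ],
)

```text
clock: 18.55
tcp_pos: [0.6405, 0.1852, 0.097]
orientation: [0.0, 0.613, 0.79, 0.001]
wrist_force: [1.0, -0.8, -1.3]
finger_gap: 0.049
grip_force: 41.8
```

Request:
apply_moves(
  rows=[
    {"xyz": [0, 0, 5], "turn": [0, 0, 0], "grip": 0.45},
    {"xyz": [0, 0, 8], "turn": [0, 0, 0], "grip": 0.45},
    {"xyz": [0, 0, 8], "turn": [0, 0, 0], "grip": 0.45},
    {"xyz": [0, 0, 8], "turn": [0, 0, 0], "grip": 0.45},
  ],
)

```text
clock: 18.88
tcp_pos: [0.6393, 0.1811, 0.0914]
orientation: [0.0, 0.615, 0.789, 0.0]
wrist_force: [0.0, 0.4, -2.0]
finger_gap: 0.0488
grip_force: 41.8
```

```bash
python3 -c "
from fit import *
ring(.026,.011,.0077,N=5)
go((.6382,.1825,.07))"
```

```text
tcp avg [0.6398 0.1813 0.0922] sd [0.0001 0.0001 0.0001]
96 z 0.09969068943176201
ring centre [0.6388 0.1807] cost 28.555122281238596 41
t 19.13 tcp [0.6398 0.1815 0.0921] gap 0.0494 grip 41.8465565610677 F [-0.7 -0.2 -1.8]
(0.6382, 0.1825, 0.07) xyz [1.4, -1.3, 22.1] turn [0.002, 0.0, -0.001]
```

Request:
apply_moves(
  rows=[
    {"xyz": [1.5, -0.9, 8], "turn": [0, 0, 0], "grip": 0.45},
    {"xyz": [1.5, -0.9, 14], "turn": [0, 0, 0], "grip": 0.45},
    {"xyz": [1.5, -0.9, 19], "turn": [0, 0, 0], "grip": 0.45},
    {"xyz": [1.5, -0.9, 24], "turn": [0, 0, 0], "grip": 0.45},
    {"xyz": [1.5, -0.9, 28], "turn": [0, 0, 0], "grip": 0.45},
    {"xyz": [1.5, -0.9, 32], "turn": [0, 0, 0], "grip": 0.45},
    {"xyz": [1.5, -0.9, 34], "turn": [0, 0, 0], "grip": 0.45},
    {"xyz": [1.5, -0.9, 34], "turn": [0, 0, 0], "grip": 0.45},
    {"xyz": [1.5, -0.9, 34], "turn": [0, 0, 0], "grip": 0.45},
  ],
)

```text
clock: 19.88
tcp_pos: [0.6379, 0.183, 0.0567]
orientation: [-0.0, 0.614, 0.789, 0.0]
wrist_force: [0.4, 0.2, -1.5]
finger_gap: 0.049
grip_force: 41.9
```

Request:
apply_moves(
  rows=[
    {"xyz": [0, 0, 1], "turn": [0, 0, 0], "grip": 0.45},
    {"xyz": [0, 0, 2], "turn": [0, 0, 0], "grip": 0.45},
    {"xyz": [0, 0, 2.5], "turn": [0, 0, 0], "grip": 0.45},
    {"xyz": [0, 0, 2.5], "turn": [0, 0, 0], "grip": 0.45},
    {"xyz": [0, 0, 2.5], "turn": [0, 0, 0], "grip": 0.6},
    {"xyz": [0, 0, 2.5], "turn": [0, 0, 0], "grip": 0.75},
    {"xyz": [0, 0, 2.5], "turn": [0, 0, 0], "grip": 0.75},
    {"xyz": [0, 0, -12], "turn": [0, 0, 0], "grip": 0.75},
    {"xyz": [0, 0, -40], "turn": [0, 0, 0], "grip": 0.75},
    {"xyz": [0, 0, -75], "turn": [0, 0, 0], "grip": 0.75},
    {"xyz": [0, -30, -90], "turn": [0, 0, 0], "grip": 0.75},
    {"xyz": [0, -65, -90], "turn": [0, 0, 0], "grip": 0.75},
  ],
)

```text
clock: 20.88
tcp_pos: [0.5794, 0.1676, 0.1515]
orientation: [0.004, 0.614, 0.789, 0.004]
wrist_force: [-0.4, 0.4, 0.2]
finger_gap: 0.0642
grip_force: 0.0
```

Request:
apply_moves(
  rows=[
    {"xyz": [0, -30, 0], "turn": [0, 0, 0], "grip": 0.75},
    {"xyz": [0, -65, 0], "turn": [0, 0, 0], "grip": 0.75},
    {"xyz": [0, -100, 0], "turn": [0, 0, 0], "grip": 0.75},
    {"xyz": [0, -130, 0], "turn": [0, 0, 0], "grip": 0.75},
    {"xyz": [0, -130, 0], "turn": [0, 0, 0], "grip": 0.75},
    {"xyz": [0, -130, 0], "turn": [0, 0, 0], "grip": 0.75},
  ],
)

```text
clock: 21.38
tcp_pos: [0.4475, 0.1349, 0.1472]
orientation: [0.0, 0.614, 0.789, 0.0]
wrist_force: [0.8, 0.7, -0.5]
finger_gap: 0.0642
grip_force: 0.0
```

```bash
python3 - <<'E'
from m import *
for n in('top','scene'):
    d=cam(n)
    p=pts(d,(.638,.1825),.04,.057,.067);print(n,len(p),np.round(circ(p),4),p.mean(0).round(4),p.std(0).round(4))
    A=np.c_[p[:,:2]-p[:,:2].mean(0),np.ones(len(p))];print('slope',np.linalg.lstsq(A,p[:,2],rcond=None)[0][:2].round(3))
    p=pts(d,(.534,.243),.03,.079,.09);print(' lug',len(p),p.mean(0).round(4),cv2.minAreaRect((p[:,:2]*1000).astype(np.float32)))
    cv2.imwrite(f'pics/s_{n}.png',cv2.resize(d['color'][110:260,110:260],(600,600),interpolation=cv2.INTER_CUBIC))
c,s_=np.cos(.248),np.sin(.248);o=np.array([.638,.1825])
L=o+[-85*c/1e3-85*s_/1e3,-85*s_/1e3+85*c/1e3];print(L)
go((*L,.13),(*L,.056))
E
```

```text
top 289 [0.6369 0.1812 0.0257] [0.6366 0.1812 0.0613] [0.0135 0.0135 0.0018]
slope [-0.011 -0.008]
 lug 94 [0.5337 0.242  0.0829] ((533.786376953125, 242.09869384765625), (13.800628662109375, 39.226158142089844), 13.179433822631836)
scene 199 [0.6383 0.1813 0.0269] [0.6369 0.1813 0.0617] [0.0137 0.0136 0.0021]
slope [0.004 0.015]
 lug 20 [0.5352 0.2349 0.0845] ((537.0906372070312, 236.40419006347656), (19.392906188964844, 8.522543907165527), 40.9598274230957)
[0.53473597 0.24403487]
t 21.48 tcp [0.4502 0.1353 0.1475] gap 0.0641 grip 0.0 F [ 0.8  0.1 -0.4]
(np.float64(0.5347359707485232), np.float64(0.24403487029928753), 0.13) xyz [84.7, 108.5, 17.8] turn [0.003, 0.0, -0.0]
(np.float64(0.5347359707485232), np.float64(0.24403487029928753), 0.056) xyz [84.7, 108.3, 91.8] turn [0.003, 0.0, -0.0]
```

View pics/s_scene.png

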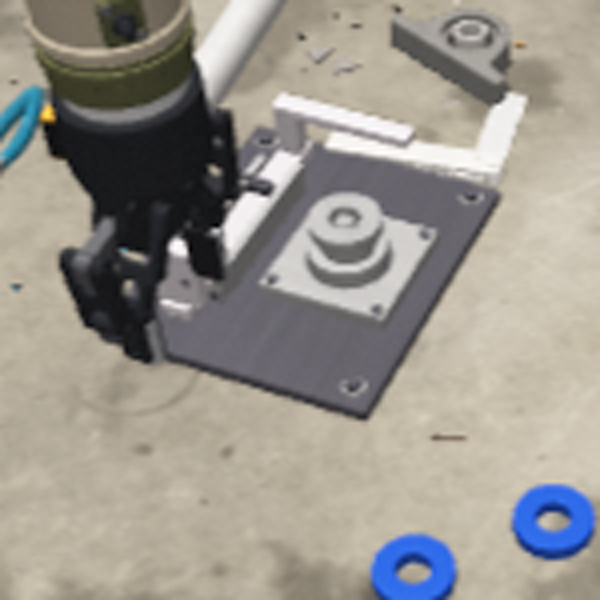

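The scene picture shows the stack complete (top disc at (345,217), spigot in its bore), flat at 61.5 mm, with the slide at rest. Next is the lug.

Request:
apply_moves(
  rows=[
    {"xyz": [20, 25, 0], "turn": [0, 0, 0], "grip": 0.4},
    {"xyz": [42, 54, 0], "turn": [0, 0, 0], "grip": 0.4},
    {"xyz": [65, 82, 8], "turn": [0, 0, 0], "grip": 0.4},
    {"xyz": [80, 102, 16], "turn": [0, 0, 0], "grip": 0.4},
    {"xyz": [83.5, 107.5, 18], "turn": [0, 0, 0], "grip": 0.4},
    {"xyz": [83.5, 107.5, 18], "turn": [0, 0, 0], "grip": 0.4},
    {"xyz": [83.5, 107.5, 18], "turn": [0, 0, 0], "grip": 0.4},
    {"xyz": [83.5, 107.5, 18], "turn": [0, 0, 0], "grip": 0.4},
    {"xyz": [83.5, 107.5, 18], "turn": [0, 0, 0], "grip": 0.4},
    {"xyz": [83.5, 107.5, 18], "turn": [0, 0, 0], "grip": 0.4},
  ],
)

```text
clock: 22.32
tcp_pos: [0.5324, 0.2417, 0.1295]
orientation: [0.0, 0.615, 0.789, 0.0]
wrist_force: [0.6, 0.4, 0.6]
finger_gap: 0.034
grip_force: 0.0
```

```bash
python3 -c "
from h import *
go((.5342,.2428,.058))"
```

```text
t 22.32 tcp [0.5324 0.2417 0.1295] gap 0.034 grip 0.0 F [0.6 0.4 0.6]
(0.5342, 0.2428, 0.058) xyz [0.6, 2.0, 71.5] turn [0.001, -0.0, -0.001]
```

Request:
apply_moves(
  force=80,
  rows=[
    {"xyz": [0.6, 2, 15], "turn": [0, 0, 0], "grip": 0.4},
    {"xyz": [0.6, 2, 35], "turn": [0, 0, 0], "grip": 0.4},
    {"xyz": [0.6, 2, 55], "turn": [0, 0, 0], "grip": 0.4},
    {"xyz": [0.6, 2, 68], "turn": [0, 0, 0], "grip": 0.4},
    {"xyz": [0.6, 2, 71.5], "turn": [0, 0, 0], "grip": 0.4},
    {"xyz": [0.6, 2, 71.5], "turn": [0, 0, 0], "grip": 0.25},
    {"xyz": [0.6, 2, 71.5], "turn": [0, 0, 0], "grip": 0.1},
    {"xyz": [0.6, 2, 71.5], "turn": [0, 0, 0], "grip": 0},
    {"xyz": [0.6, 2, 71.5], "turn": [0, 0, 0], "grip": 0},
    {"xyz": [0.6, 2, 71.5], "turn": [0, 0, 0], "grip": 0},
    {"xyz": [0.6, 2, 71.5], "turn": [0, 0, 0], "grip": 0},
  ],
)

```text
clock: 23.23
tcp_pos: [0.5347, 0.2433, 0.0582]
orientation: [0.0, 0.614, 0.789, 0.0]
wrist_force: [-0.7, -2.6, 2.4]
finger_gap: 0.0125
grip_force: 79.9
```

Request:
apply_moves(
  rows=[
    {"xyz": [0, -4, 0], "turn": [0, 0, 0], "grip": 0},
    {"xyz": [0, -10, 0], "turn": [0, 0, 0], "grip": 0},
    {"xyz": [0, -17, 0], "turn": [0, 0, 0], "grip": 0},
    {"xyz": [0, -24, 0], "turn": [0, 0, 0], "grip": 0},
    {"xyz": [0, -31, 0], "turn": [0, 0, 0], "grip": 0},
    {"xyz": [0, -38, 0], "turn": [0, 0, 0], "grip": 0},
    {"xyz": [0, -45, 0], "turn": [0, 0, 0], "grip": 0},
    {"xyz": [0, -52, 0], "turn": [0, 0, 0], "grip": 0},
    {"xyz": [0, -59, 0], "turn": [0, 0, 0], "grip": 0},
    {"xyz": [0, -65, 0], "turn": [0, 0, 0], "grip": 0},
    {"xyz": [0, -69, 0], "turn": [0, 0, 0], "grip": 0},
    {"xyz": [0, -69, 0], "turn": [0, 0, 0], "grip": 0},
  ],
)

```text
clock: 24.23
tcp_pos: [0.4713, 0.2272, 0.0582]
orientation: [0.003, 0.614, 0.789, 0.003]
wrist_force: [10.7, 0.1, -9.0]
finger_gap: 0.0128
grip_force: 78.7
```

```bash
python3 - <<'E'
from m import *
for n in('top','scene'):
    d=cam(n);np.savez(n+'1.npz',**d)
go((.5347,.2433,.0582))
c,s=np.cos(.248),np.sin(.248);o=np.array([.638,.1825]);R=np.array([[c,-s],[s,c]])
d=dict(np.load('top1.npz'))
p=pts(d,o,.15,.068,.08);q=(p[:,:2]-o)@R*1000;q=q[(abs(q[:,1])<10)];print('arm x mid',q[:,0].min(),q[:,0].max(),'med',np.median(q[:,0]),len(q))
a=cv2.resize(d['color'][165:225,125:185],(600,600),interpolation=cv2.INTER_CUBIC)
e=dict(np.load('scene1.npz'));b=cv2.resize(e['color'][130:210,110:190],(600,600),interpolation=cv2.INTER_CUBIC)
cv2.imwrite('pics/p1.png',cv2.resize(np.hstack([a,b]),(800,400)))
E
```

```text
t 24.33 tcp [0.4717 0.2273 0.0582] gap 0.0127 grip 78.61918330192566 F [12.3 -0.5 -8.5]
(0.5347, 0.2433, 0.0582) xyz [0.1, 65.0, 0.5] turn [0.008, 0.001, -0.001]
arm x mid 7.021371816196875 22.90392535914132 med 14.618950489573141 56
```

View pics/p1.png

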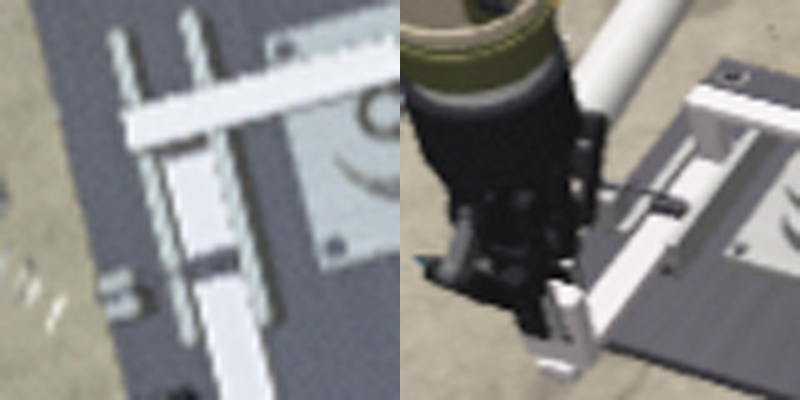

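The top half of the picture shows the pointer's dark collar at (213,263) and the clip at (122,295), and the lug is held. I'll measure both by intensity profiles along the jig's x at 45 mm height.

```bash
cat > prof.py <<'E'
from m import *
c,s=np.cos(.248),np.sin(.248);o=np.array([.638,.1825]);R=np.array([[c,-s],[s,c]])
def prof(d,ys,xs,h=.045):
    g=cv2.cvtColor(d['color'],cv2.COLOR_BGR2GRAY).astype(np.float32)
    X,Y=np.meshgrid(xs,ys);w=np.stack([X,Y],-1)@R.T/1000+o
    p=np.concatenate([w,np.full(X.shape+(1,),h),np.ones(X.shape+(1,))],-1)@d['view'].T
    k=p[...,:3]@d['camera_matrix'].T;uv=(k[...,:2]/k[...,2:]).astype(np.float32)
    return cv2.remap(g,uv[...,0],uv[...,1],cv2.INTER_CUBIC).mean(0)
E
python3 - <<'E'
from prof import *
f=lambda a:a.round().astype(int).tolist()
for n in('top0','top1','scene0'):
    d=dict(np.load(n+'.npz'))
    x=np.arange(-58,-22,1.);print(n,'clip from -58',f(prof(d,np.arange(114,121,1.),x)))
    for ys in(np.arange(80,90,1.),np.arange(106,113,1.)):
        x=np.arange(-52,-16,1.) if n[-1]=='1' else np.arange(14,46,1.);print('  ptr from',x[0],f(prof(d,ys,x)))
E
```

```text
top0 clip from -58 [99, 98, 97, 97, 97, 97, 94, 89, 90, 101, 120, 142, 160, 175, 183, 181, 172, 159, 145, 134, 130, 136, 151, 165, 174, 177, 171, 158, 142, 124, 108, 101, 99, 99, 99, 98]
  ptr from 14.0 [227, 227, 227, 229, 231, 232, 226, 209, 184, 155, 125, 101, 89, 88, 92, 95, 99, 107, 124, 148, 175, 200, 217, 224, 226, 226, 226, 227, 229, 230, 231, 229]
  ptr from 14.0 [102, 100, 99, 98, 99, 100, 102, 103, 102, 100, 99, 98, 98, 99, 100, 101, 102, 100, 100, 100, 102, 102, 101, 99, 100, 101, 101, 101, 100, 100, 101, 101]
top1 clip from -58 [101, 102, 102, 102, 103, 102, 98, 92, 93, 104, 124, 148, 167, 181, 189, 187, 177, 164, 149, 137, 134, 141, 156, 170, 181, 184, 179, 165, 148, 128, 113, 104, 99, 100, 102, 103]
  ptr from -52.0 [234, 233, 231, 230, 230, 233, 236, 235, 224, 203, 174, 141, 114, 100, 98, 99, 98, 101, 112, 136, 167, 198, 220, 231, 234, 233, 232, 232, 233, 235, 235, 235, 234, 233, 233, 232]
  ptr from -52.0 [102, 98, 91, 83, 78, 77, 81, 84, 85, 83, 81, 77, 73, 74, 80, 88, 94, 97, 100, 101, 100, 101, 103, 105, 105, 103, 102, 102, 102, 102, 103, 103, 103, 103, 104, 104]
scene0 clip from -58 [213, 229, 239, 243, 244, 242, 241, 241, 243, 243, 240, 232, 218, 200, 177, 148, 119, 96, 83, 83, 95, 114, 130, 144, 153, 157, 159, 158, 158, 159, 159, 158, 157, 158, 160, 160]
  ptr from 14.0 [195, 169, 135, 99, 69, 50, 44, 48, 59, 70, 79, 84, 85, 84, 86, 95, 111, 132, 154, 177, 198, 212, 219, 221, 220, 219, 217, 217, 217, 219, 222, 224]
  ptr from 14.0 [102, 101, 101, 101, 102, 102, 101, 100, 99, 98, 95, 91, 87, 84, 85, 90, 97, 105, 109, 109, 106, 102, 100, 100, 101, 101, 101, 102, 101, 101, 100, 100]
```

Request:
apply_moves(
  rows=[
    {"xyz": [0, -1, 0], "turn": [0, 0, 0], "grip": 0},
    {"xyz": [0, -1, 0], "turn": [0, 0, 0], "grip": 0},
    {"xyz": [0, -1, 0], "turn": [0, 0, 0], "grip": 0},
    {"xyz": [0, -1, 0], "turn": [0, 0, 0], "grip": 0},
    {"xyz": [0, -1, 0], "turn": [0, 0, 0], "grip": 0},
    {"xyz": [0, -1, 0], "turn": [0, 0, 0], "grip": 0},
    {"xyz": [0, -1, 0], "turn": [0, 0, 0], "grip": 0},
    {"xyz": [0, -1, 0], "turn": [0, 0, 0], "grip": 0},
    {"xyz": [0, -1, 0], "turn": [0, 0, 0], "grip": 0},
    {"xyz": [0, -1, 0], "turn": [0, 0, 0], "grip": 0},
    {"xyz": [0, -1, 0], "turn": [0, 0, 0], "grip": 0},
    {"xyz": [0, -1, 0], "turn": [0, 0, 0], "grip": 0},
  ],
)

```text
clock: 25.33
tcp_pos: [0.4711, 0.2272, 0.0582]
orientation: [0.003, 0.614, 0.789, 0.003]
wrist_force: [10.8, -0.3, -8.4]
finger_gap: 0.0125
grip_force: 78.7
```

```bash
python3 - <<'E'
from prof import *
def ctr(x,v,l=160):
    m=v<l;return x[m].mean()
for i in range(2):
    d=cam('top');x=np.arange(-52,-16,.25);v=prof(d,np.arange(80,90,1.),x);xc=np.arange(-43,-33,.25);w=prof(d,np.arange(114,121,1.),xc)
    print('ptr',ctr(x,v),'mark',xc[w.argmin()])
    p=pts(d,o,.15,.068,.08);q=(p[:,:2]-o)@R*1000;q=q[(abs(q[:,1])<40)];print('arm',q[:,0].min(),q[:,0].max())
    go()
p=pts(d,o,.04,.055,.0655);print('disc',p.mean(0),len(p))
E
```

```text
ptr -37.125 mark -38.0
arm 6.4391494362655255 23.477058404250943
t 25.38 tcp [0.4711 0.2271 0.0582] gap 0.0124 grip 78.71707677841187 F [11.4 -0.  -8.7]
ptr -37.0 mark -38.25
arm 6.558181509018379 23.297716888452083
t 25.43 tcp [0.4711 0.2271 0.0582] gap 0.0126 grip 78.7175452709198 F [11.1  0.6 -8.5]
disc [0.63221692 0.17910177 0.06062831] 233
```

```bash
python3 -c "
from workcell import ticket
print(ticket.hand_in())"
```

```text
the job is handed in; nothing more can be done
None
```

I loaded the jig and handed it in: hub seated in the pocket, spacer and top disc flat over the spigot, slide held about 1 mm from the mark by my measurement; hand-in returned no verdict.

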